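# Load a tray of walnuts into the drying drawer and start it

## Robot

A 6-joint arm with a two-finger parallel gripper is mounted at the origin on the work surface. World frame = base frame: x ahead of the robot, y to its left, z up, the work surface at z = 0. Lengths are in m, angles in rad, forces in N, time in s.
With the tool pointing down it reaches from about 0.35 to 0.875 m from the base axis. Payload 4.2 kg.
Tool frame: the origin (TCP) lies between the finger pads; the fingertips stand 17 mm ahead of it and the grasp point (between the pads) lies 2 mm behind it; z points along the fingers, y is the line along which they close (so a half turn about z gives the same grasp; the last joint's range is limited). The gripper opens to 87 mm and grips with 3 to 60 N. Pads are 19 mm wide; open, the fingers measure 117 mm over their backs; the gripper's body (75 mm by 190 mm) begins 51 mm behind the grasp point.
Start: joints at [-1.08, 0.385, 0.008, 0, -1.194, -0.259], TCP at [0.144, -0.608, 0.24] pointing down, gripper open.
Joint ranges: [-3.14, 3.14], [-1.21, 2.06], [-1.07, 1.41], [-3.16, 2.05], [-2.99, -0.16], [-3.1, 3.1]. Speed limits (rad/s): [2.79, 2.79, 3.14, 3.14, 3.14, 3.14].

## Interface

Orientations are given as a unit quaternion [x, y, z, w].
In Python, from workcell import env, cams gives the robot as it stands. The module is installed in compiled form; this text tells all that it offers.
- The arm moves only by the tool play_rows, never from a script. Its arguments are lists of equal length, an entry for each row: "gripper": the closure, from 0 (fully open) to 1 (shut); "offset": the shift along the tool's x, y, z in m, a list of three; "rotation": the turn, a rotation vector about the tool's x, y, z in degrees, a list of three. In form: {"gripper": [gripper, ...], "offset": [[tx, ty, tz], ...], "rotation": [[wx, wy, wz], ...]}. A call has 1 to 5 rows; each row shifts and turns the commanded pose from where the row before left it, along the tool's axes as they then stand; what a row does not reach is not made up. A row lasts 1/8 s, in which the tool goes at most 62.5 mm and 10.7 degrees, less where a joint would pass 70% of its speed; a pose out of reach is approached as far as the arm can. A call with a gripper value outside its range is refused whole. The fingers move at their own pace and stop on an object; "grip_force" is the grip in N (left out, the last holds). Time passes only in rows, so rows that do not move let the fingers close. It gives the time, the measured TCP pose, the force, the opening and the grip force at its end, in the units of the state.
- env.get_obs(): the state, without advancing time (a new reading comes with each control period).
- cams.capture(name): name is "side" or "top"; returns the picture (480x640x3 uint8, red, green, blue); there is no depth.
- cams.get_calibration(name): a dict with "intrinsics" (3x3 intrinsics, pixels), "view" (4x4, takes a point from world to camera coordinates). Camera axes: x right, y down, z forward; pixel columns grow to the right and rows downward; lengths in m; the calibration is good to about 2 mm. A picture is of the moment at which its call begins. get_calibration takes no time and is no camera call.
- env.finish_job(): hands the job in; it is judged then, once.
The state is a dict: "time_s": time; "q": joint angles; "joint_vel": joint speeds; "tau": joint torques, N m; "position": TCP position; "orientation": TCP orientation; "ft_force": force on the tool from outside, world axes, zero at the start; "moment": the same for the moment, N m; "finger_gap": finger opening in m; "grip_force": force on a finger pad.
Only numpy, scipy, OpenCV 4.12 (cv2) and the standard library are available. Lean on these libraries where they do the work, as an engineer would, in place of code of your own. Each camera call takes 0.05 s, during which the arm holds its last target. There are 200 camera calls.

## Task

Open the drying drawer, carry the shallow tray of walnuts over, keeping it level so that no nut is lost, and set it down gently on the drawer's floor. Then push the drawer fully shut and, only after that, swing the start lever all the way over to on. Leave everything else on the bench where it is.

Things in the scene. Friction and masses are not known exactly. Their poses are not given: they have to be found in the camera images.
- dryer: Drying unit, a low metal appliance fixed to the bench: 280 mm deep (x), 360 wide, flat top 160 above the bench. Origin on the bench under the middle of the DRAWER part's front plane; own x points away from the robot into the unit, y left, z up. Drawer part: y -120 to +120 mm, hollow. Control section to its right (y -240 to -120) carries the start lever on top, its pivot at (35, -180, 182) mm.
- drawer (a joint): The drawer, slides along the unit's -x (to the robot): 0 = shut, 0.16 m = fully open (stop). Friction about 1.5 N; stays where left; starts up to 25 mm ajar. Front panel 236 mm wide, 14 thick, 12 to 135 above the bench. Inside 200 x 200 mm; floor 26, side walls 70 above the bench; 122 mm clear height under the roof when shut.
- drawer_handle (a point): Middle of the drawer's bar handle (moves with it). Bar 12 mm square, 120 long along the unit's y, 115 above the bench, centre line 50 mm in front of the panel (44 free gap behind the bar), a 12 mm stem at each end 54 mm from the middle. Pinch it across or hook it from above. Axes as the unit's.
- drawer_floor (a point): Point on the upper face of the drawer's floor (moves with it), on its middle line, 80 mm behind the inside of the front panel: with the drawer fully open it is midway between panel and cabinet, the best place for the tray's middle. Axes as the unit's.
- lever (a joint): Start lever, a dark toggle with a ball end on a black block (70 x 50 x 25 mm) on the control section. 0 = off, leaning 0.5 rad to the robot; swings away from the robot (unit's +x) to 1.0 rad = fully on, leaning 0.5 rad the other way. Stays where left; starts at 0 to 0.12 rad.
- lever_tip (a point): Centre of the lever's ball end (13 mm radius), moves with it; 80 mm from the pivot, whose axis is parallel to the unit's y. About 1 N at the ball moves it.
- tray: Shallow open steel tray holding the walnuts, 150 mm long (own x) by 104 mm wide (own y), floor 4 mm thick, rim 16 mm high, walls 4 mm thick, with a fixed arch handle over the middle, 103 mm high over all. About 0.26 to 0.46 kg plus the nuts. Origin: centre of its underside; z up. It lies either on the left or on the right of the bench, the deep pan on the other side.
- tray_handle (a point): Middle of the tray's grip bar, 96 mm above the tray's underside, over the tray's centre. The bar runs along the tray's x, 142 mm long, 16 mm wide (y), 14 mm high; two flat posts (8 x 16 mm) carry it at 67 mm either side of the middle. 45 mm or more is free between nuts and bar. A nut in the tray is under 97 mm from this point.
- pan: Empty deep steel pan without a handle, 130 x 105 mm, 65 mm high, loose; origin: centre of its underside. Not part of the job.
- spoon: Steel spoon, 190 mm long, lying on the bench before the unit, near the robot; origin near its underside. Not part of the job.
- thermometer: Yellow hand-held meter, 100 x 55 x 26 mm, lying near the robot; origin: centre of its underside. Not part of the job.
- jar: Lidded jar, 72 mm in diameter, 100 mm high, at the right rear; origin: centre of its underside. Not part of the job.
- sieve: Round bowl sieve, 124 mm in diameter, 45 mm high, with a 100 mm rod handle, at the left rear; origin: centre of its underside. Not part of the job.
- walnut1: One of five whole walnuts in the shell, hard, about 44 x 36 mm, 15 g, rolling loose in the tray; origin: its centre (18 mm above the tray's floor when in it).
- walnut2: One of five whole walnuts in the shell, hard, about 44 x 36 mm, 15 g, rolling loose in the tray; origin: its centre (18 mm above the tray's floor when in it).
- walnut3: One of five whole walnuts in the shell, hard, about 44 x 36 mm, 15 g, rolling loose in the tray; origin: its centre (18 mm above the tray's floor when in it).
- walnut4: One of five whole walnuts in the shell, hard, about 44 x 36 mm, 15 g, rolling loose in the tray; origin: its centre (18 mm above the tray's floor when in it).
- walnut5: One of five whole walnuts in the shell, hard, about 44 x 36 mm, 15 g, rolling loose in the tray; origin: its centre (18 mm above the tray's floor when in it).
There are look-alikes about, which are no part of the job. What is shaped like the tray but red is not meant.

How it is judged:
By the outcome, as a careful person would: the job done as asked, in the order asked, and still so for the second after the job is handed in, with the robot touching nothing.
It also fails if it takes over 72 s, if anything falls off the work surface, if the arm or the gripper's body presses on something with over 40 N, if the wrist force passes 120 N, or if a joint passes its speed limit or range.

## Working session

There is one attempt and no reset: what is moved stays moved. The work goes in short steps, Python scripts to look and compute and a tool call to move; the robot and the scene stay as the last step left them, time stands still between calls to the robot, and variables do not carry over. Pictures are saved under pics/ and viewed, at most 10 in all, crops included, and the job is handed in when it is done.

Besides the shell and the picture viewer there is one more tool, called after ">>>" as name(argument=value, ...) on one line, values as JSON. play_rows: Moves the arm, as the interface text tells. Its arguments: {"type":"object","properties":{"gripper":{"type":"array"},"offset":{"type":"array"},"rotation":{"type":"array"},"grip_force":{"type":"number"}},"required":["gripper","offset","rotation"]}

```bash
mkdir -p pics; cat > h.py <<'E'
import numpy as np, cv2
from workcell import env, cams
from scipy.spatial.transform import Rotation as R
def cap(n,f):
    im=cams.capture(n); cv2.imwrite('pics/'+f,im[:,:,::-1]); return im
def cal(n):
    c=cams.get_calibration(n); return np.array(c['intrinsics']),np.array(c['view'])
def ray(n,u,v,z):
    K,V=cal(n); Rm,t=V[:3,:3],V[:3,3]; C=-Rm.T@t
    d=Rm.T@np.linalg.solve(K,[u,v,1]); return C+d*(z-C[2])/d[2]
def proj(n,p):
    K,V=cal(n); c=V[:3,:3]@np.array(p)+V[:3,3]; q=K@c; return q[:2]/q[2]
E
python3 - <<'E'
from h import *
np.set_printoptions(precision=4,suppress=True)
cap('top','t0.png');cap('side','s0.png')
for n in('top','side'):
    K,V=cal(n);print(n,K.tolist(),-V[:3,:3].T@V[:3,3]);print(V)
print(env.get_obs())
E
```

```text
top [[554.343709830076, 0.0, 321.864047016309], [0.0, 554.343709830076, 240.24582638543004], [0.0, 0.0, 1.0]] [0.4375 0.011  1.6034]
[[-0.0018 -0.9999  0.0137 -0.0102]
 [-0.9977  0.0009 -0.0683  0.546 ]
 [ 0.0683 -0.0138 -0.9976  1.5698]
 [ 0.      0.      0.      1.    ]]
side [[452.02763800972315, 0.0, 312.80267856532896], [0.0, 452.02763800972315, 238.102950959867], [0.0, 0.0, 1.0]] [0.2822 0.6072 0.7759]
[[-0.9331 -0.3597 -0.004   0.4849]
 [-0.2405  0.6322 -0.7365  0.2554]
 [ 0.2675 -0.6862 -0.6764  0.8661]
 [ 0.      0.      0.      1.    ]]
{'time_s': 0.1, 'q': array([-1.0804,  0.3855,  0.0068, -0.0005, -1.194 , -0.2586]), 'joint_vel': array([ 0.0001, -0.0013,  0.0029,  0.0022, -0.0007,  0.001 ]), 'tau': array([ -0.0009, -39.169 ,  18.7935,   4.2318,   0.0135,  -0.0001]), 'position': array([ 0.1435, -0.6078,  0.2385]), 'orientation': array([-0.1155,  0.9933,  0.001 , -0.0002]), 'ft_force': array([-0.3866, -0.288 ,  0.5431]), 'moment': array([-0.0198, -0.0123,  0.0149]), 'grip_force': 0.0, 'finger_gap': 0.08704586376588688}
```

View pics/t0.png

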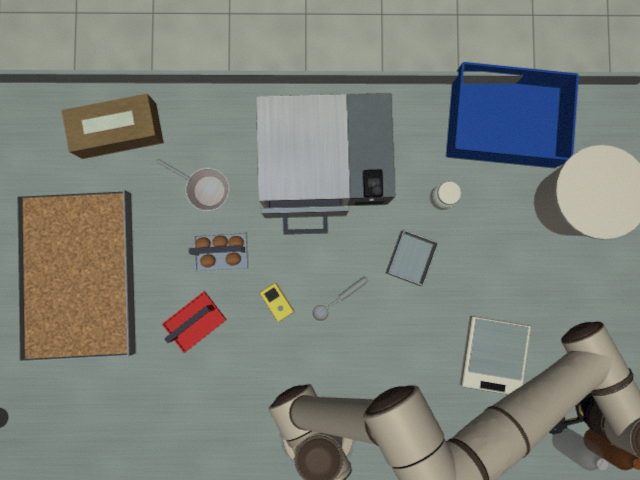

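View pics/s0.png

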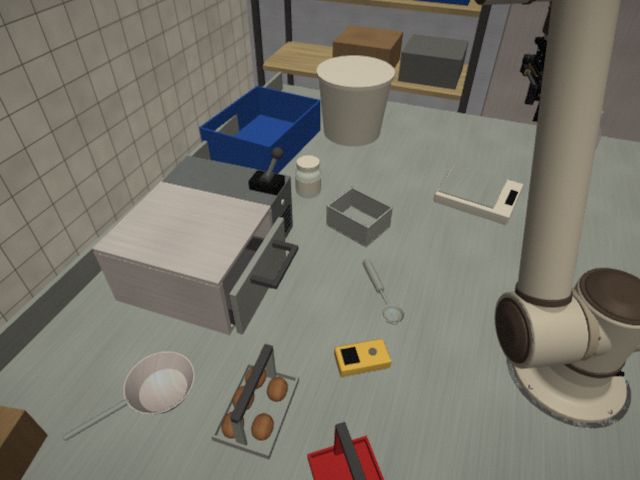

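Top view: candidates are the grey tray with five nuts at (220,251), the red tray at (195,321), which is excluded, and the grey handle-less pan at (412,258). I choose the grey tray with nuts. The dryer is at (325,150), the drawer handle at (305,224), and the lever on its block at (373,184). I'll check these in one close crop.

```bash
python3 - <<'E'
from h import *
im=cv2.imread('pics/t0.png')
a=cv2.resize(im[85:285,180:400],None,fx=3.6,fy=3.0*1.0,interpolation=cv2.INTER_CUBIC) if 0 else cv2.resize(im[88:288,170:420],None,fx=3,fy=3,interpolation=cv2.INTER_CUBIC)
cv2.imwrite('pics/c0.png',a)
E
```

```text
(no output)
```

View pics/c0.png

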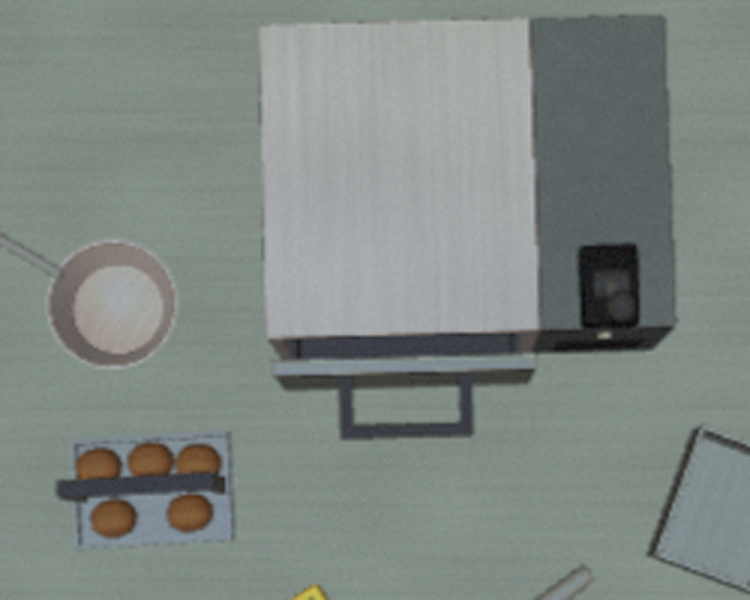

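The crop confirms it. The grey tray has five walnuts and an arch bar at crop (140,487). The drawer is slightly ajar, the handle bar centre is near (407,431), and the lever ball is near (621,303).

```bash
python3 - <<'E'
from h import *
np.set_printoptions(precision=4,suppress=True)
def T(name,pts,z):
    P=np.array([ray('top',170+(u+.5)/3-.5,88+(v+.5)/3-.5,z) for u,v in pts])
    print(name,P[:,:2].tolist() and np.round(P[:,:2],4).tolist(),'mean',P.mean(0)); return P
P=T('dryer LF,mid,RF,LB,RB',[(268,338),(536,330),(674,323),(260,26),(664,15)],.16)
print('width',np.linalg.norm(P[0]-P[2]),np.linalg.norm(P[0]-P[1]),'depth',np.linalg.norm(P[0]-P[3]))
for a,b in((0,1),(0,2),(3,4)): d=P[a]-P[b]; print('yaw',np.arctan2(-d[0],d[1]))
d=P[3]-P[0];print('yaw',np.arctan2(d[1],d[0]))
T('panel top',[(274,362),(534,357),(535,371),(275,376)],.135)
T('bar',[(342,437),(472,434),(342,426),(472,423)],.121)
Q=T('tray rim',[(76,443),(230,433),(234,541),(80,548)],.016)
print(np.linalg.norm(Q[0]-Q[1]),np.linalg.norm(Q[1]-Q[2]))
B=T('traybar',[(57,482),(60,498),(224,491),(222,476)],.103)
print(np.linalg.norm(B[0]-B[3])); d=B[0]+B[1]-B[2]-B[3];print('bar dir',np.arctan2(d[1],d[0]))
T('lever ball',[(621,303)],.182+.07)
# two-view check of lever ball, side pixel (277,153)
for z in(.24,.25,.26): print(z,ray('side',277,153,z))
# side: handle of tray ends
for u,v in((267,347),(238,443)): print('side traybar',ray('side',u,v,.1))
print('proj tcp', proj('side',B.mean(0)))
E
```

```text
dryer LF,mid,RF,LB,RB [[0.6412, 0.1555], [0.6483, -0.0787], [0.6545, -0.1998], [0.9191, 0.1642], [0.9301, -0.1938]] mean [ 0.7586 -0.0305  0.16  ]
width 0.35549557774351276 0.2342781325873431 depth 0.27805782212738184
yaw 0.030234567576365903
yaw 0.03738661253740382
yaw 0.030592885031121588
yaw 0.031332252336081765
panel top [[0.6233, 0.1525], [0.6277, -0.0783], [0.6152, -0.0792], [0.6108, 0.1516]] mean [0.6193 0.0366 0.135 ]
bar [[0.5576, 0.0928], [0.5602, -0.0234], [0.5675, 0.0929], [0.5701, -0.0234]] mean [0.5639 0.0347 0.121 ]
tray rim [[0.5606, 0.3523], [0.57, 0.2056], [0.4669, 0.2011], [0.4605, 0.3471]] mean [0.5145 0.2765 0.016 ]
0.14695292564225096 0.10324682658479437
traybar [[0.5186, 0.3501], [0.5042, 0.3472], [0.5103, 0.2], [0.5239, 0.2019]] mean [0.5142 0.2748 0.103 ]
0.14836371902754053
bar dir 1.6093401658060744
lever ball [[0.6572, -0.1429]] mean [ 0.6572 -0.1429  0.252 ]
0.24 [ 0.6677 -0.1673  0.24  ]
0.25 [ 0.6605 -0.1528  0.25  ]
0.26 [ 0.6533 -0.1384  0.26  ]
side traybar [0.523  0.2133 0.1   ]
side traybar [0.4916 0.3795 0.1   ]
proj tcp [255.6552 377.3464]
```

```bash
cat >> h.py <<'E'
def Rt(yaw_deg):  # tool pointing down, tool y at yaw_deg in world
    a=np.radians(yaw_deg); y=np.array([np.cos(a),np.sin(a),0]); z=np.array([0,0,-1.]); return R.from_matrix(np.c_[np.cross(y,z),y,z])
def plan(wps,p=None,r=None):  # wps: (pos, yaw, nrows)
    o=env.get_obs(); p=np.array(o['position']) if p is None else np.array(p); r=R.from_quat(o['orientation']) if r is None else r
    k=0
    for P,yaw,n in wps:
        P=np.array(P); T=Rt(yaw); 
        for i in range(n):
            d=r.inv().apply((P-p)/(n-i)).round(3); w=((r.inv()*T).as_rotvec(degrees=True)/(n-i)).round(1)
            if k%5==0: print('--')
            print(d.tolist(),w.tolist()); k+=1
            p=p+r.apply(d); r=r*R.from_rotvec(w,degrees=True)
    print('end',p.round(4))
def st():
    o=env.get_obs(); r=R.from_quat(o['orientation']).as_matrix()
    print('t',round(o['time_s'],2),'p',o['position'].round(4),'yaw',np.degrees(np.arctan2(r[1,1],r[0,1])).round(2),'z',r[:,2].round(4),'f',o['ft_force'].round(2),'gap',round(o['finger_gap'],4),'g',o['grip_force'],'q',o['q'].round(2))
E
python3 -c "
from h import *
plan([((.564,.035,.27),181.8,15)])"
```

```text
--
[-0.037, 0.035, -0.002] [0.0, 0.0, -5.2]
[-0.04, 0.032, -0.002] [0.0, 0.0, -5.2]
[-0.043, 0.028, -0.002] [0.0, 0.0, -5.2]
[-0.045, 0.024, -0.002] [0.0, 0.0, -5.2]
[-0.047, 0.02, -0.002] [0.0, 0.0, -5.2]
--
[-0.049, 0.015, -0.002] [0.0, 0.0, -5.3]
[-0.05, 0.011, -0.002] [0.0, 0.0, -5.2]
[-0.051, 0.006, -0.002] [0.0, 0.0, -5.3]
[-0.051, 0.002, -0.002] [0.0, 0.0, -5.2]
[-0.051, -0.003, -0.002] [0.0, 0.0, -5.3]
--
[-0.051, -0.008, -0.002] [0.0, 0.0, -5.2]
[-0.05, -0.012, -0.002] [0.0, 0.0, -5.3]
[-0.048, -0.017, -0.002] [0.0, 0.0, -5.2]
[-0.047, -0.021, -0.002] [0.0, 0.1, -5.3]
[-0.044, -0.026, -0.003] [0.0, 0.0, -5.2]
end [0.5638 0.0349 0.2705]
```

>>> play_rows(gripper=[0.4,0.4,0.4,0.4,0.4], offset=[[-0.037,0.035,-0.002],[-0.04,0.032,-0.002],[-0.043,0.028,-0.002],[-0.045,0.024,-0.002],[-0.047,0.02,-0.002]], rotation=[[0,0,-5.2],[0,0,-5.2],[0,0,-5.2],[0,0,-5.2],[0,0,-5.2]])

```text
time_s: 0.72
position: [0.2835, -0.3925, 0.2493]
orientation: [-0.337, 0.941, 0.0, -0.0]
ft_force: [1.5, -0.8, 0.2]
finger_gap: 0.0536
grip_force: 0.0
```

>>> play_rows(gripper=[0.4,0.4,0.4,0.4,0.4], offset=[[-0.049,0.015,-0.002],[-0.05,0.011,-0.002],[-0.051,0.006,-0.002],[-0.051,0.002,-0.002],[-0.051,-0.003,-0.002]], rotation=[[0,0,-5.3],[0,0,-5.2],[0,0,-5.3],[0,0,-5.2],[0,0,-5.3]])

```text
time_s: 1.35
position: [0.4236, -0.1783, 0.2595]
orientation: [-0.543, 0.84, 0.0, -0.0]
ft_force: [1.2, -0.0, 0.1]
finger_gap: 0.0525
grip_force: 0.0
```

>>> play_rows(gripper=[0.4,0.4,0.4,0.4,0.4], offset=[[-0.051,-0.008,-0.002],[-0.05,-0.012,-0.002],[-0.048,-0.017,-0.002],[-0.047,-0.021,-0.002],[-0.044,-0.026,-0.003]], rotation=[[0,0,-5.2],[0,0,-5.3],[0,0,-5.2],[0,0,-5.3],[0,0,-5.2]])

```text
time_s: 1.98
position: [0.5642, 0.0362, 0.2702]
orientation: [0.719, -0.695, -0.0, 0.0]
ft_force: [-0.2, -0.3, -0.1]
finger_gap: 0.0518
grip_force: 0.0
```

```bash
python3 -c "
from h import *
st()
plan([((.564,.035,.119),181.8,4)])"
```

```text
t 1.98 p [0.5642 0.0362 0.2702] yaw -178.03 z [-1.e-03 -1.e-04 -1.e+00] f [-0.22 -0.33 -0.08] gap 0.0518 g 0.0 q [ 0.35  0.26 -0.09 -0.   -1.22 -0.32]
--
[0.0, 0.0, 0.038] [0.0, -0.0, 0.0]
[0.0, 0.0, 0.038] [0.0, -0.0, 0.1]
[0.001, 0.0, 0.038] [0.0, -0.0, 0.0]
[0.0, 0.0, 0.037] [0.1, -0.0, 0.1]
end [0.5641 0.0351 0.1192]
```

>>> play_rows(gripper=[0.4,0.4,0.4,0.4,0.4], offset=[[0,0,0.04],[0,0,0.04],[0,0,0.03],[0,0,0.025],[0,0,0.016]], rotation=[[0,0,0],[0,0,0],[0,0,0],[0,0,0],[0,0,0]])

```text
time_s: 2.6
position: [0.563, 0.0344, 0.1179]
orientation: [0.718, -0.696, -0.001, 0.001]
ft_force: [-0.1, -0.4, -0.4]
finger_gap: 0.0522
grip_force: 0.0
```

>>> play_rows(gripper=[0.9,0.9,0.9,0.9,0.9], offset=[[0,0,0],[0,0,0],[0,0,0],[0,0,0],[0,0,0]], rotation=[[0,0,0],[0,0,0],[0,0,0],[0,0,0],[0,0,0]], grip_force=15)

```text
time_s: 3.22
position: [0.5645, 0.0347, 0.1202]
orientation: [0.718, -0.696, 0.001, -0.001]
ft_force: [1.4, -1.2, -0.3]
finger_gap: 0.0124
grip_force: 0.6
```

```bash
python3 -c "
from h import *
st()
plan([((.4215,.0307,.119),181.8,6)])"
```

```text
t 3.23 p [0.5645 0.0347 0.1202] yaw -178.21 z [ 2.1e-03  4.0e-04 -1.0e+00] f [ 1.42 -1.24 -0.31] gap 0.0124 g 0.5865133926272392 q [ 0.35  0.4  -0.3   0.   -0.87 -0.32]
--
[-0.0, 0.024, 0.0] [-0.0, 0.0, -0.0]
[-0.0, 0.024, 0.0] [-0.0, 0.0, -0.0]
[-0.0, 0.024, 0.0] [-0.0, 0.0, -0.0]
[-0.0, 0.024, 0.0] [-0.0, 0.0, -0.0]
[-0.0, 0.024, 0.0] [-0.1, 0.0, -0.0]
--
[-0.0, 0.023, 0.001] [-0.0, 0.0, -0.0]
end [0.4216 0.0302 0.1189]
```

>>> play_rows(gripper=[0.9,0.9,0.9,0.9,0.9], offset=[[0,0,0],[0,0.015,0],[0,0.02,0],[0,0.025,0],[0,0.025,0]], rotation=[[0,0,0],[0,0,0],[0,0,0],[0,0,0],[0,0,0]])

```text
time_s: 3.85
position: [0.4789, 0.0323, 0.1201]
orientation: [0.718, -0.696, 0.001, -0.001]
ft_force: [1.6, 1.5, 1.9]
finger_gap: 0.0116
grip_force: 15.0
```

>>> play_rows(gripper=[0.9,0.9,0.9,0.9,0.9], offset=[[0,0.025,0],[0,0.018,0],[0,0.01,0],[0,0.004,0],[0,0.0,0]], rotation=[[0,0,0],[0,0,0],[0,0,0],[0,0,0],[0,0,0]])

```text
time_s: 4.47
position: [0.4223, 0.0306, 0.1201]
orientation: [0.718, -0.696, 0.0, -0.0]
ft_force: [-0.8, 3.7, 5.7]
finger_gap: 0.0117
grip_force: 15.0
```

```bash
python3 -c "
from h import *
st()"
```

```text
t 4.47 p [0.4223 0.0306 0.1201] yaw -178.2 z [ 8.e-04  5.e-04 -1.e+00] f [-0.77  3.69  5.75] gap 0.0117 g 15.001833736896515 q [ 0.46  0.18 -0.63 -0.   -0.76 -0.43]
```

>>> play_rows(gripper=[0.9,0.9,0.9], offset=[[0,0.003,0],[0,0.002,0],[0,0,0]], rotation=[[0,0,0],[0,0,0],[0,0,0]])

```text
time_s: 4.85
position: [0.4222, 0.0308, 0.1201]
orientation: [0.719, -0.695, 0.003, -0.004]
ft_force: [15.5, -4.3, -8.8]
finger_gap: 0.0122
grip_force: 15.0
```

>>> play_rows(gripper=[0.9,0.9,0.4,0.4,0.4], offset=[[0,-0.004,0],[0,0,0],[0,0,0],[0,0,0],[0,0,0]], rotation=[[0,0,0],[0,0,0],[0,0,0],[0,0,0],[0,0,0]])

```text
time_s: 5.48
position: [0.4198, 0.0295, 0.1189]
orientation: [0.718, -0.696, -0.001, 0.001]
ft_force: [-0.1, -1.3, -1.0]
finger_gap: 0.0341
grip_force: 0.0
```

>>> play_rows(gripper=[0.4,0.4,0.4,0.4,0.4], offset=[[0,0,-0.02],[0,0,-0.04],[0,0,-0.04],[0,0,-0.03],[0,0,0]], rotation=[[0,0,0],[0,0,0],[0,0,0],[0,0,0],[0,0,0]])

```text
time_s: 6.1
position: [0.4216, 0.0304, 0.2515]
orientation: [0.718, -0.696, 0.001, -0.002]
ft_force: [-0.8, -0.1, 0.4]
finger_gap: 0.0523
grip_force: 0.0
```

```bash
python3 - <<'E'
from h import *
st()
im=cap('top','t1.png')
cv2.imwrite('pics/c1.png',cv2.resize(im[150:350,170:420,::-1],None,fx=3,fy=3,interpolation=cv2.INTER_CUBIC))
plan([((.514,.2755,.235),182.2,6),((.514,.2755,.094),182.2,5)])
E
```

```text
t 6.1 p [0.4216 0.0304 0.2515] yaw -178.21 z [ 0.0041  0.0017 -1.    ] f [-0.75 -0.12  0.41] gap 0.0523 g 0.0 q [ 0.46  0.02 -0.43  0.   -1.11 -0.43]
--
[-0.04, -0.017, 0.003] [-0.0, 0.0, -0.1]
[-0.04, -0.017, 0.002] [-0.0, 0.0, -0.1]
[-0.041, -0.017, 0.003] [-0.0, 0.0, -0.1]
[-0.04, -0.017, 0.002] [-0.0, 0.0, -0.0]
[-0.041, -0.017, 0.003] [-0.0, 0.0, -0.1]
--
[-0.04, -0.017, 0.002] [-0.0, 0.0, -0.0]
[0.0, 0.0, 0.028] [-0.0, 0.0, -0.0]
[0.0, 0.0, 0.028] [-0.0, 0.0, -0.0]
[0.0, 0.0, 0.028] [-0.0, 0.0, -0.0]
[0.0, 0.0, 0.029] [-0.0, 0.0, -0.0]
--
[0.0, 0.0, 0.028] [-0.0, 0.0, -0.0]
end [0.5143 0.2756 0.094 ]
```

View pics/c1.png

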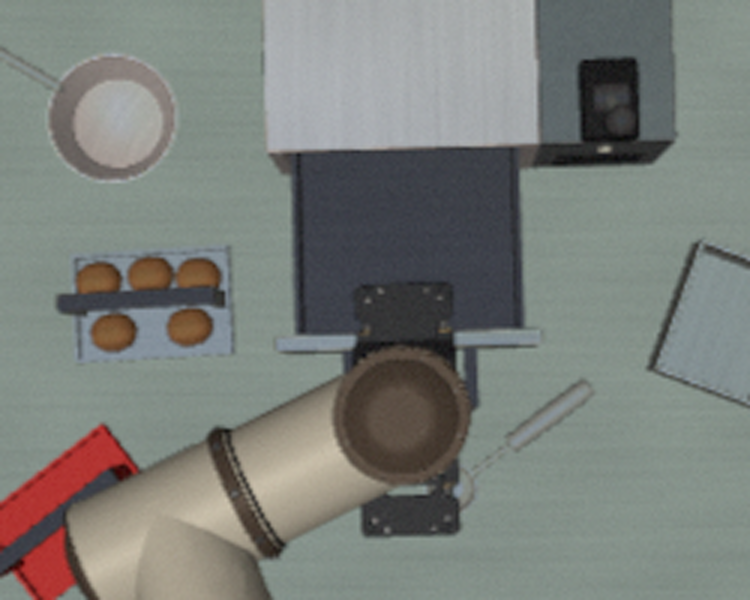

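The drawer is fully open: panel at crop row 340, its floor visible at (410,240), and the spoon undisturbed. Next is the tray.

>>> play_rows(gripper=[0.4,0.4,0.4,0.4,0.4], offset=[[-0.04,-0.017,0.003],[-0.04,-0.017,0.002],[-0.041,-0.017,0.003],[-0.04,-0.017,0.002],[-0.041,-0.017,0.003]], rotation=[[0,0,-0.1],[0,0,-0.1],[0,0,-0.1],[0,0,0],[0,0,-0.1]])

```text
time_s: 6.78
position: [0.4984, 0.2356, 0.2344]
orientation: [0.72, -0.694, -0.0, 0.002]
ft_force: [0.7, -0.5, 0.6]
finger_gap: 0.0523
grip_force: 0.0
```

>>> play_rows(gripper=[0.4,0.4,0.4,0.4,0.4], offset=[[-0.04,-0.017,0.002],[0,0,0.02],[0,0,0.03],[0,0,0.03],[0,0,0]], rotation=[[0,0,0],[0,0,0],[0,0,0],[0,0,0],[0,0,0]])

```text
time_s: 7.4
position: [0.5121, 0.2737, 0.1504]
orientation: [0.72, -0.694, -0.001, 0.005]
ft_force: [-0.1, 0.2, 0.0]
finger_gap: 0.0521
grip_force: 0.0
```

```bash
python3 - <<'E'
from h import *
st()
cap('side','s1.png')
E
```

```text
t 7.4 p [0.5121 0.2737 0.1504] yaw -177.86 z [-0.0076 -0.0062 -1.    ] f [-0.14  0.23  0.  ] gap 0.0521 g 0.0 q [ 0.77  0.39 -0.22 -0.   -0.97 -0.73]
```

View pics/s1.png

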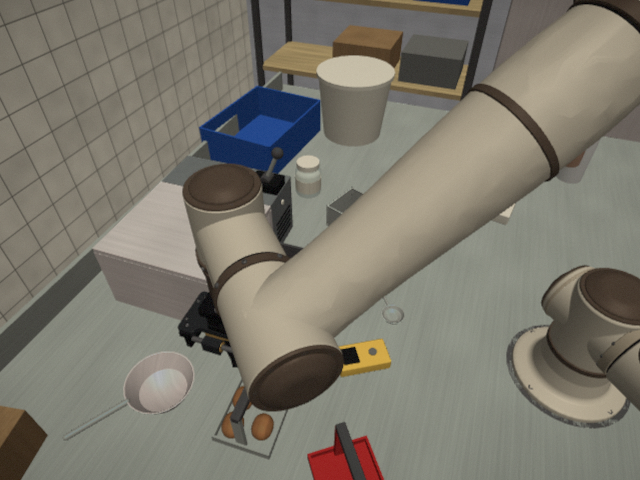

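The gripper is above the tray, which is at about (250,420). The red tray at (345,460) and the meter are clear, so I go down.

>>> play_rows(gripper=[0.4,0.4,0.4,0.4,0.4], offset=[[0,0,0.02],[0,0,0.02],[0,0,0.016],[0,0,0],[0,0,0]], rotation=[[0,0,0],[0,0,0],[0,0,0],[0,0,0],[0,0,0]])

```text
time_s: 8.07
position: [0.515, 0.276, 0.0995]
orientation: [0.721, -0.693, 0.0, -0.001]
ft_force: [-0.8, 0.3, 0.1]
finger_gap: 0.0519
grip_force: 0.0
```

```bash
python3 - <<'E'
from h import *
st()
plan([((.5142,.2755,.094),182.2,1)])
E
```

```text
t 8.07 p [0.515  0.276  0.0995] yaw -177.8 z [ 1.4e-03  9.0e-04 -1.0e+00] f [-0.84  0.27  0.09] gap 0.0519 g 0.0 q [ 0.77  0.45 -0.28  0.   -0.84 -0.73]
--
[0.0, 0.001, 0.005] [-0.1, 0.0, -0.0]
end [0.514  0.2759 0.0945]
```

>>> play_rows(gripper=[0.4,0.4,0.7,0.7,0.9], offset=[[0,0.001,0.005],[0,0,0],[0,0,0],[0,0,0],[0,0,0]], rotation=[[0,0,0],[0,0,0],[0,0,0],[0,0,0],[0,0,0]], grip_force=8)

```text
time_s: 8.7
position: [0.5134, 0.2756, 0.0936]
orientation: [0.72, -0.694, 0.0, -0.0]
ft_force: [-0.2, -0.4, 0.1]
finger_gap: 0.0299
grip_force: 0.0
```

>>> play_rows(gripper=[0.95,0.95,0.95,0.95], offset=[[0,0,0],[0,0,0],[0,0,0],[0,0,0]], rotation=[[0,0,0],[0,0,0],[0,0,0],[0,0,0]], grip_force=45)

```text
time_s: 9.2
position: [0.514, 0.2759, 0.094]
orientation: [0.72, -0.693, 0.0, -0.001]
ft_force: [3.3, -0.2, 0.7]
finger_gap: 0.0155
grip_force: 44.9
```

>>> play_rows(gripper=[0.95,0.95,0.95,0.95,0.95], offset=[[0,0,-0.003],[0,0,-0.005],[0,0,-0.007],[0,0,-0.005],[0,0,0]], rotation=[[0,0,0],[0,0,0],[0,0,0],[0,0,0],[0,0,0]])

```text
time_s: 9.82
position: [0.5136, 0.2757, 0.1142]
orientation: [0.72, -0.694, -0.0, -0.001]
ft_force: [-0.1, 0.8, -4.7]
finger_gap: 0.0151
grip_force: 44.9
```

```bash
python3 - <<'E'
from h import *
st()
E
```

```text
t 9.82 p [0.5136 0.2757 0.1142] yaw -177.82 z [ 8.e-04  9.e-04 -1.e+00] f [-0.09  0.79 -4.66] gap 0.0151 g 44.90680988878012 q [ 0.77  0.43 -0.26 -0.   -0.87 -0.73]
```

>>> play_rows(gripper=[0.95,0.95,0.95,0.95,0.95], offset=[[0,0,-0.005],[0,0,-0.01],[0,0,-0.015],[0,0,-0.02],[0,0,-0.025]], rotation=[[0,0,0],[0,0,0],[0,0,0],[0,0,0],[0,0,0]])

```text
time_s: 10.45
position: [0.5132, 0.2754, 0.1899]
orientation: [0.72, -0.694, -0.0, 0.0]
ft_force: [0.3, 0.3, -5.7]
finger_gap: 0.0154
grip_force: 44.9
```

>>> play_rows(gripper=[0.95,0.95,0.95,0.95,0.95], offset=[[0,0,-0.025],[0,0,-0.022],[0,0,-0.017],[0,0,-0.011],[0,0,-0.006]], rotation=[[0,0,0],[0,0,0],[0,0,0],[0,0,0],[0,0,0]])

```text
time_s: 11.08
position: [0.5133, 0.2755, 0.2705]
orientation: [0.72, -0.694, -0.0, -0.001]
ft_force: [1.2, -0.7, -6.5]
finger_gap: 0.0152
grip_force: 44.9
```

>>> play_rows(gripper=[0.95,0.95,0.95,0.95,0.95], offset=[[0.005,-0.001,0],[0.01,-0.002,0],[0.015,-0.003,0],[0.02,-0.004,0],[0.024,-0.004,0]], rotation=[[0,0,0],[0,0,0],[0,0,0],[0,0,0],[0,0,0]])

```text
time_s: 11.7
position: [0.5304, 0.2004, 0.2694]
orientation: [0.72, -0.694, 0.0, 0.0]
ft_force: [0.3, -0.2, -5.9]
finger_gap: 0.0158
grip_force: 44.9
```

>>> play_rows(gripper=[0.95,0.95,0.95,0.95,0.95], offset=[[0.024,-0.004,0],[0.024,-0.004,0],[0.024,-0.004,0],[0.024,-0.004,0],[0.02,-0.004,0]], rotation=[[0,0,0],[0,0,0],[0,0,0],[0,0,0],[0,0,0]])

```text
time_s: 12.32
position: [0.5546, 0.0848, 0.2696]
orientation: [0.72, -0.694, 0.0, 0.0]
ft_force: [-0.0, -0.2, -4.0]
finger_gap: 0.0156
grip_force: 44.9
```

>>> play_rows(gripper=[0.95,0.95,0.95,0.95,0.95], offset=[[0.018,-0.003,0],[0.015,-0.003,0],[0.01,-0.002,0],[0.007,-0.001,0],[0.003,0,0]], rotation=[[0,0,0],[0,0,0],[0,0,0],[0,0,0],[0,0,0]])

```text
time_s: 12.95
position: [0.5656, 0.0342, 0.2695]
orientation: [0.72, -0.694, -0.0, -0.0]
ft_force: [-1.0, -0.8, -5.0]
finger_gap: 0.0152
grip_force: 44.9
```

>>> play_rows(gripper=[0.95,0.95], offset=[[0,0,0],[0,0,0]], rotation=[[0,0,0],[0,0,0]])

```text
time_s: 13.2
position: [0.5656, 0.0347, 0.2696]
orientation: [0.721, -0.693, -0.0, -0.0]
ft_force: [-1.0, 0.5, -5.2]
finger_gap: 0.0152
grip_force: 44.9
```

```bash
python3 - <<'E'
from h import *
st()
a=cap('top','t2.png'); b=cap('side','s2.png')
A=cv2.resize(a[100:300,200:400],(400,400)); B=cv2.resize(b[130:380,80:330],(400,400))
cv2.imwrite('pics/c2.png',np.hstack([A,B])[:,:,::-1])
plan([((.566,.0345,.150),181.8,6)])
E
```

```text
t 13.2 p [0.5656 0.0347 0.2696] yaw -177.79 z [ 1.e-04  2.e-04 -1.e+00] f [-0.98  0.55 -5.23] gap 0.0152 g 44.90626210346818 q [ 0.35  0.27 -0.09 -0.   -1.22 -0.31]
--
[0.0, -0.0, 0.02] [-0.0, 0.0, 0.1]
[0.0, -0.0, 0.02] [-0.0, 0.0, 0.1]
[0.0, -0.0, 0.02] [-0.0, 0.0, 0.1]
[0.0, -0.0, 0.02] [-0.0, 0.0, 0.0]
[0.0, -0.0, 0.02] [-0.0, 0.0, 0.1]
--
[0.0, -0.0, 0.02] [-0.0, 0.0, 0.0]
end [0.5656 0.0347 0.1496]
```

View pics/c2.png

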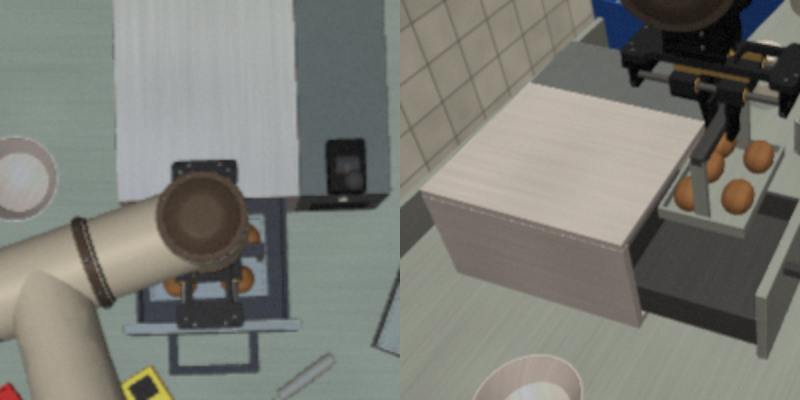

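All five nuts are in, and the tray is level and centred over the drawer opening. I lower it gently.

>>> play_rows(gripper=[0.95,0.95,0.95,0.95,0.95], offset=[[0,0,0.005],[0,0,0.01],[0,0,0.016],[0,0,0.02],[0,0,0.02]], rotation=[[0,0,0.1],[0,0,0.1],[0,0,0.1],[0,0,0],[0,0,0]])

```text
time_s: 13.92
position: [0.5651, 0.0342, 0.1967]
orientation: [0.719, -0.695, -0.0, 0.001]
ft_force: [0.7, -0.5, -5.5]
finger_gap: 0.0154
grip_force: 44.9
```

>>> play_rows(gripper=[0.95,0.95,0.95,0.95,0.95], offset=[[0,0,0.02],[0,0,0.018],[0,0,0.014],[0,0,0.01],[0,0,0.006]], rotation=[[0,0,0],[0,0,0],[0,0,0],[0,0,0],[0,0,0]])

```text
time_s: 14.55
position: [0.5656, 0.0343, 0.13]
orientation: [0.719, -0.695, -0.0, 0.0]
ft_force: [-0.7, 0.0, -4.4]
finger_gap: 0.0154
grip_force: 44.9
```

>>> play_rows(gripper=[0.95,0.95,0.95,0.95,0.95], offset=[[0,0,0.003],[0,0,0.002],[0,0,0.002],[0,0,0.002],[0,0,0]], rotation=[[0,0,0],[0,0,0],[0,0,0],[0,0,0],[0,0,0]])

```text
time_s: 15.18
position: [0.5655, 0.0343, 0.1215]
orientation: [0.719, -0.695, -0.0, 0.0]
ft_force: [-0.6, 0.3, -5.5]
finger_gap: 0.0155
grip_force: 44.9
```

>>> play_rows(gripper=[0.95,0.95,0.95], offset=[[0,0,0.001],[0,0,0.001],[0,0,0]], rotation=[[0,0,0],[0,0,0],[0,0,0]])

```text
time_s: 15.55
position: [0.5659, 0.0343, 0.1199]
orientation: [0.719, -0.695, 0.0, -0.0]
ft_force: [0.1, 0.4, -3.7]
finger_gap: 0.0152
grip_force: 44.9
```

>>> play_rows(gripper=[0.95,0.95,0.95], offset=[[0,0,0.001],[0,0,0],[0,0,0]], rotation=[[0,0,0],[0,0,0],[0,0,0]])

```text
time_s: 15.92
position: [0.5663, 0.0344, 0.1196]
orientation: [0.719, -0.695, 0.001, -0.001]
ft_force: [-0.4, -0.0, 3.7]
finger_gap: 0.0155
grip_force: 44.9
```

>>> play_rows(gripper=[0.7,0.5,0.4,0.4,0.4], offset=[[0,0,0],[0,0,0],[0,0,0],[0,0,0],[0,0,0]], rotation=[[0,0,0],[0,0,0],[0,0,0],[0,0,0],[0,0,0]])

```text
time_s: 16.55
position: [0.5656, 0.0344, 0.1185]
orientation: [0.719, -0.695, -0.0, 0.0]
ft_force: [0.4, -0.7, -0.0]
finger_gap: 0.0507
grip_force: 0.0
```

>>> play_rows(gripper=[0.4,0.4,0.4,0.4,0.4], offset=[[0,0,-0.01],[0,0,-0.025],[0,0,-0.04],[0,0,-0.03],[0,0,-0.02]], rotation=[[0,0,0],[0,0,0],[0,0,0],[0,0,0],[0,0,0]])

```text
time_s: 17.18
position: [0.5661, 0.0344, 0.2463]
orientation: [0.719, -0.695, 0.001, -0.001]
ft_force: [-0.1, -0.3, -0.6]
finger_gap: 0.0525
grip_force: 0.0
```

```bash
python3 - <<'E'
from h import *
st()
plan([((.4215,.0306,.245),181.8,4),((.4215,.0306,.119),181.8,5)])
E
```

```text
t 17.18 p [0.5661 0.0344 0.2463] yaw -178.11 z [ 3.4e-03  8.0e-04 -1.0e+00] f [-0.06 -0.32 -0.58] gap 0.0525 g 0.0 q [ 0.35  0.28 -0.13  0.   -1.16 -0.31]
--
[-0.0, 0.036, 0.0] [-0.0, 0.0, 0.0]
[-0.0, 0.036, 0.0] [-0.1, 0.0, 0.0]
[-0.0, 0.036, 0.0] [-0.0, 0.0, 0.0]
[-0.001, 0.037, 0.001] [-0.1, 0.0, 0.1]
[0.0, -0.0, 0.025] [0.0, 0.0, -0.0]
--
[0.0, -0.0, 0.025] [0.0, 0.0, -0.0]
[0.0, -0.0, 0.025] [0.0, 0.0, -0.0]
[0.0, -0.0, 0.025] [0.0, 0.0, -0.0]
[0.0, -0.0, 0.026] [0.0, 0.0, -0.0]
end [0.4211 0.0307 0.119 ]
```

>>> play_rows(gripper=[0.4,0.4,0.4,0.4,0.4], offset=[[0,0.036,0],[0,0.036,0],[0,0.036,0],[0,0.036,0],[0,0,0.02]], rotation=[[0,0,0],[0,0,0],[0,0,0],[0,0,0],[0,0,0]])

```text
time_s: 17.8
position: [0.4207, 0.0296, 0.2258]
orientation: [0.719, -0.695, 0.001, -0.003]
ft_force: [-0.5, 0.9, -0.4]
finger_gap: 0.0525
grip_force: 0.0
```

>>> play_rows(gripper=[0.4,0.4,0.4,0.4,0.4], offset=[[0,0,0.03],[0,0,0.03],[0,0,0.026],[0,0,0.02],[0,0,0]], rotation=[[0,0,0],[0,0,0],[0,0,0],[0,0,0],[0,0,0]])

```text
time_s: 18.42
position: [0.421, 0.0293, 0.1171]
orientation: [0.719, -0.695, -0.0, 0.001]
ft_force: [-0.1, 0.2, 0.7]
finger_gap: 0.0524
grip_force: 0.0
```

```bash
python3 - <<'E'
from h import *
st()
b=cap('side','s3.png')
cv2.imwrite('pics/c3.png',cv2.resize(b[150:400,150:450],(600,500))[:,:,::-1])
E
```

```text
t 18.43 p [0.421  0.0293 0.1171] yaw -178.12 z [-0.0023 -0.0012 -1.    ] f [-0.11  0.21  0.69] gap 0.0524 g 0.0 q [ 0.46  0.19 -0.64  0.   -0.75 -0.42]
```

View pics/c3.png

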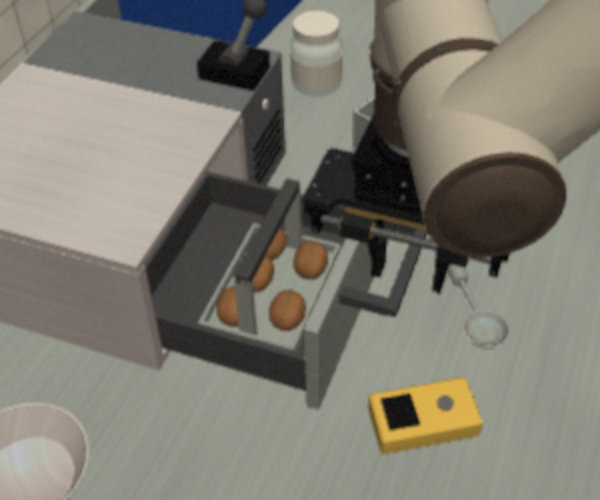

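The tray sits flat in the drawer with five nuts, and the fingers straddle the bar. I pinch it and push the drawer shut.

>>> play_rows(gripper=[0.9,0.9,0.9,0.9,0.9], offset=[[0,0,0],[0,0,0],[0,0,0],[0,0,0],[0,0,0]], rotation=[[0,0,0],[0,0,0],[0,0,0],[0,0,0],[0,0,0]], grip_force=15)

```text
time_s: 19.1
position: [0.4222, 0.0297, 0.1177]
orientation: [0.719, -0.695, 0.0, -0.001]
ft_force: [3.3, -2.2, -2.3]
finger_gap: 0.0125
grip_force: 1.6
```

>>> play_rows(gripper=[0.9,0.9,0.9,0.9,0.9], offset=[[0,0,0],[0,-0.004,0],[0,-0.008,0],[0,-0.012,0],[0,-0.016,0]], rotation=[[0,0,0],[0,0,0],[0,0,0],[0,0,0],[0,0,0]])

```text
time_s: 19.73
position: [0.4626, 0.0309, 0.1177]
orientation: [0.719, -0.695, 0.0, 0.0]
ft_force: [-2.5, 1.1, 4.5]
finger_gap: 0.0117
grip_force: 15.0
```

>>> play_rows(gripper=[0.9,0.9,0.9,0.9,0.9], offset=[[0,-0.018,0],[0,-0.018,0],[0,-0.018,0],[0,-0.016,0],[0,-0.014,0]], rotation=[[0,0,0],[0,0,0],[0,0,0],[0,0,0],[0,0,0]])

```text
time_s: 20.35
position: [0.5473, 0.0333, 0.1178]
orientation: [0.719, -0.695, 0.0, 0.0]
ft_force: [-2.5, -0.4, 5.4]
finger_gap: 0.0117
grip_force: 15.0
```

>>> play_rows(gripper=[0.9,0.9,0.9,0.9,0.9], offset=[[0,-0.012,0],[0,-0.009,0],[0,-0.006,0],[0,-0.004,0],[0,-0.002,0]], rotation=[[0,0,0],[0,0,0],[0,0,0],[0,0,0],[0,0,0]])

```text
time_s: 20.98
position: [0.5798, 0.0342, 0.1178]
orientation: [0.719, -0.695, 0.0, 0.0]
ft_force: [-2.0, -0.5, 5.6]
finger_gap: 0.0116
grip_force: 15.0
```

```bash
python3 - <<'E'
from h import *
st()
E
```

```text
t 20.98 p [0.5798 0.0342 0.1178] yaw -178.12 z [ 6.e-04 -8.e-04 -1.e+00] f [-2.05 -0.51  5.61] gap 0.0116 g 15.002966076135635 q [ 0.34  0.42 -0.27  0.   -0.88 -0.31]
```

>>> play_rows(gripper=[0.9,0.9,0.9,0.9,0.9], offset=[[0,-0.001,0],[0,-0.001,0],[0,-0.001,0],[0,-0.002,0],[0,0,0]], rotation=[[0,0,0],[0,0,0],[0,0,0],[0,0,0],[0,0,0]])

```text
time_s: 21.6
position: [0.5824, 0.0343, 0.1177]
orientation: [0.719, -0.696, -0.001, 0.002]
ft_force: [-7.2, 0.1, 10.0]
finger_gap: 0.0114
grip_force: 15.0
```

>>> play_rows(gripper=[0.9,0.9,0.9], offset=[[0,-0.002,0],[0,-0.001,0],[0,0,0]], rotation=[[0,0,0],[0,0,0],[0,0,0]])

```text
time_s: 21.98
position: [0.5824, 0.0342, 0.1176]
orientation: [0.718, -0.696, -0.003, 0.004]
ft_force: [-12.8, 2.1, 15.2]
finger_gap: 0.0123
grip_force: 15.0
```

>>> play_rows(gripper=[0.9,0.6,0.4,0.4,0.4], offset=[[0,0.003,0],[0,0,0],[0,0,0],[0,0,0],[0,0,0]], rotation=[[0,0,0],[0,0,0],[0,0,0],[0,0,0],[0,0,0]])

```text
time_s: 22.6
position: [0.5838, 0.0349, 0.1172]
orientation: [0.719, -0.695, -0.0, 0.0]
ft_force: [0.4, -0.2, -0.8]
finger_gap: 0.0442
grip_force: 0.0
```

>>> play_rows(gripper=[0.4,0.4,0.4,0.7,1.0], offset=[[0,0,-0.02],[0,0,-0.04],[0,0,-0.04],[0,0,-0.04],[0,0,0]], rotation=[[0,0,0],[0,0,0],[0,0,0],[0,0,0],[0,0,0]])

```text
time_s: 23.22
position: [0.5855, 0.0353, 0.2617]
orientation: [0.719, -0.695, 0.002, -0.004]
ft_force: [-0.1, -0.1, 0.1]
finger_gap: 0.0393
grip_force: 0.0
```

```bash
python3 - <<'E'
from h import *
st()
a=cap('top','t4.png'); b=cap('side','s4.png')
A=cv2.resize(a[100:300,200:400],(400,400)); B=cv2.resize(b[100:350,80:330],(400,400))
cv2.imwrite('pics/c4.png',np.hstack([A,B])[:,:,::-1])
plan([((.590,-.142,.257),181.8,5)])
E
```

```text
t 23.23 p [0.5855 0.0353 0.2617] yaw -178.09 z [ 0.0084  0.0019 -1.    ] f [-0.07 -0.13  0.12] gap 0.0393 g 0.0 q [ 0.34  0.3  -0.06  0.   -1.2  -0.3 ]
--
[0.035, -0.0, 0.0] [-0.0, 0.0, 0.0]
[0.036, -0.0, 0.0] [-0.0, 0.0, 0.0]
[0.035, -0.0, 0.0] [-0.0, 0.0, 0.0]
[0.036, -0.0, 0.0] [-0.0, 0.0, 0.0]
[0.035, -0.001, 0.0] [-0.0, 0.0, 0.1]
end [ 0.5901 -0.1418  0.2574]
```

View pics/c4.png

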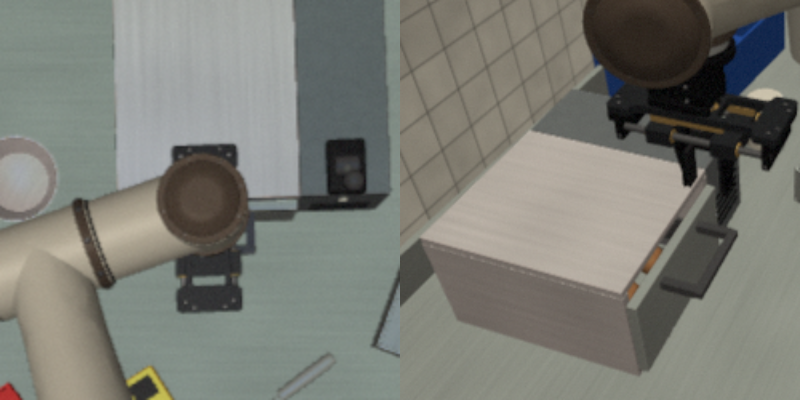

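The drawer is shut: travel was 0.160 m onto a hard stop, and the nuts show through the slot above the panel. Now the lever, whose ball is at crop (352,178).

>>> play_rows(gripper=[1,1,1,1,1], offset=[[0.035,0,0],[0.036,0,0],[0.035,0,0],[0.036,0,0],[0.035,0,0]], rotation=[[0,0,0],[0,0,0],[0,0,0],[0,0,0],[0,0,0]])

```text
time_s: 23.95
position: [0.5886, -0.143, 0.2556]
orientation: [0.719, -0.695, -0.001, 0.001]
ft_force: [-0.3, 0.8, 0.2]
finger_gap: 0.0005
grip_force: 0.0
```

>>> play_rows(gripper=[1,1], offset=[[0,0,0],[0,0,0]], rotation=[[0,0,0],[0,0,0]])

```text
time_s: 24.2
position: [0.5889, -0.1417, 0.2562]
orientation: [0.719, -0.696, -0.001, 0.001]
ft_force: [0.2, 0.2, 0.0]
finger_gap: 0.0008
grip_force: 0.0
```

```bash
python3 - <<'E'
from h import *
st()
a=cap('top','t5.png'); b=cap('side','s5.png')
A=cv2.resize(a[130:230,320:420],(400,400)); B=cv2.resize(b[90:290,180:380],(400,400))
cv2.imwrite('pics/c5.png',np.hstack([A,B])[:,:,::-1])
plan([((.690,-.139,.257),181.8,6)])
E
```

```text
t 24.2 p [ 0.5889 -0.1417  0.2562] yaw -178.14 z [-2.4e-03  4.0e-04 -1.0e+00] f [0.18 0.22 0.01] gap 0.0008 g 0.0 q [ 0.03  0.34 -0.01 -0.   -1.22  0.  ]
--
[0.0, -0.017, -0.0] [0.0, 0.0, 0.0]
[0.0, -0.017, -0.0] [0.0, 0.0, 0.0]
[0.0, -0.017, -0.0] [0.0, 0.0, 0.0]
[0.0, -0.017, -0.0] [0.0, 0.0, 0.0]
[0.001, -0.016, -0.0] [0.0, 0.0, 0.1]
--
[0.0, -0.017, -0.0] [0.1, 0.0, 0.0]
end [ 0.6902 -0.1387  0.2568]
```

View pics/c5.png

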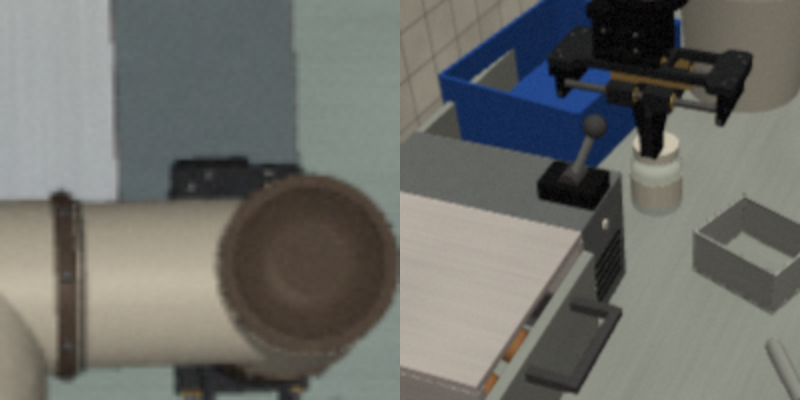

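The ball at side crop (595,125) is in line ahead of the closed fingers at (650,140). I push along unit x.

>>> play_rows(gripper=[1,1,1,1,1], offset=[[0,-0.015,0],[0,-0.015,0],[0,-0.015,0],[0,-0.015,0],[0,-0.015,0]], rotation=[[0,0,0],[0,0,0],[0,0,0],[0,0,0],[0,0,0]])

```text
time_s: 24.92
position: [0.6655, -0.1389, 0.2578]
orientation: [0.719, -0.695, 0.0, 0.0]
ft_force: [-0.8, -0.7, 1.2]
finger_gap: 0.0005
grip_force: 0.6
```

>>> play_rows(gripper=[1,1,1,1,1], offset=[[0,-0.012,0],[0,-0.01,0],[0,-0.004,0],[0,-0.003,0],[0,0,0]], rotation=[[0,0,0],[0,0,0],[0,0,0],[0,0,0],[0,0,0]])

```text
time_s: 25.55
position: [0.6934, -0.1386, 0.2575]
orientation: [0.719, -0.695, 0.0, -0.0]
ft_force: [0.2, -0.5, -0.3]
finger_gap: 0.0007
grip_force: 0.0
```

```bash
python3 - <<'E'
from h import *
st()
E
```

```text
t 25.55 p [ 0.6934 -0.1386  0.2575] yaw -178.12 z [ 3.e-04 -0.e+00 -1.e+00] f [ 0.2  -0.51 -0.27] gap 0.0007 g 0.04103811923414469 q [ 0.03  0.52  0.27  0.   -1.32  0.  ]
```

>>> play_rows(gripper=[1,1,1,1,1], offset=[[0,-0.003,0],[0,-0.003,0],[0,-0.003,0],[0,-0.002,0],[0,0,0]], rotation=[[0,0,0],[0,0,0],[0,0,0],[0,0,0],[0,0,0]])

```text
time_s: 26.18
position: [0.7029, -0.1383, 0.2574]
orientation: [0.719, -0.695, -0.002, 0.002]
ft_force: [-4.8, -0.3, 0.1]
finger_gap: 0.0005
grip_force: 2.6
```

>>> play_rows(gripper=[1,1,1], offset=[[0,-0.003,0],[0,-0.002,0],[0,0,0]], rotation=[[0,0,0],[0,0,0],[0,0,0]])

```text
time_s: 26.55
position: [0.7034, -0.1384, 0.2574]
orientation: [0.718, -0.696, -0.006, 0.006]
ft_force: [-15.5, 1.9, 4.4]
finger_gap: 0.0005
grip_force: 7.9
```

>>> play_rows(gripper=[1,1,1,1,1], offset=[[0,0.005,0],[0,0.02,0],[0,0.04,0],[0,0.04,0],[0,0.03,0]], rotation=[[0,0,0],[0,0,0],[0,0,0],[0,0,0],[0,0,0]])

```text
time_s: 27.18
position: [0.5739, -0.1426, 0.2584]
orientation: [0.719, -0.695, 0.001, -0.001]
ft_force: [-0.8, 0.0, 1.2]
finger_gap: 0.0003
grip_force: 0.0
```

>>> play_rows(gripper=[1,1,1,1,1], offset=[[0,0.03,-0.02],[0.03,0,-0.02],[0.04,0,0],[0.04,0,0],[0,0,0]], rotation=[[0,0,0],[0,0,0],[0,0,0],[0,0,0],[0,0,0]])

```text
time_s: 27.8
position: [0.5485, -0.2556, 0.2976]
orientation: [0.717, -0.697, 0.001, -0.0]
ft_force: [-0.4, 0.0, -0.3]
finger_gap: 0.0006
grip_force: 0.0
```

```bash
python3 - <<'E'
from h import *
st()
a=cap('top','t6.png'); b=cap('side','s6.png')
A=cv2.resize(a[80:340,160:420],(400,400)); B=cv2.resize(b[100:350,80:330],(400,400))
cv2.imwrite('pics/c6.png',np.hstack([A,B])[:,:,::-1])
print('expected on-ball', proj('side',(.725,-.1405,.252)),proj('top',(.725,-.1405,.252)))
E
```

```text
t 27.8 p [ 0.5485 -0.2556  0.2976] yaw -178.31 z [ 1.8e-03 -7.0e-04 -1.0e+00] f [-0.4   0.04 -0.3 ] gap 0.0006 g 0.0 q [-0.17  0.32  0.05  0.   -1.3   0.2 ]
expected on-ball [247.65176772 149.43095083] [375.45192038 161.46853863]
```

View pics/c6.png

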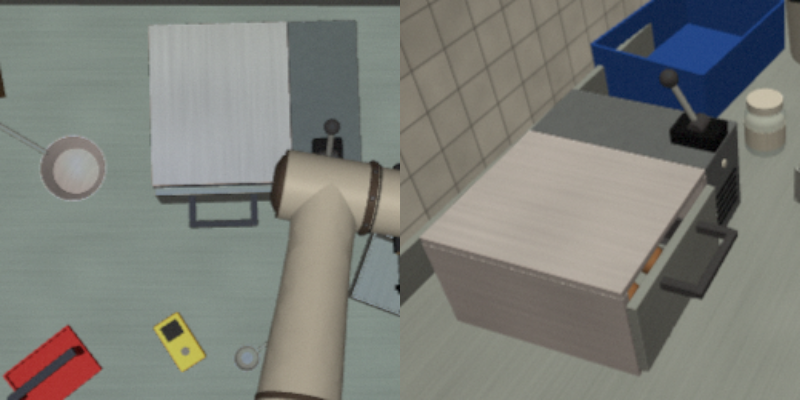

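The lever ball is at side pixel (247,148), against an expected (247.7,149.4), so it is fully on. The drawer is shut, the other items I can see are in place, and the arm is clear.

```bash
python3 -c "
from workcell import env
print(env.finish_job())"
```

```text
the job is handed in; nothing more can be done
None
```

I handed the job in at 27.8 s: the tray with all five nuts is on the drawer floor, the drawer is fully shut, and the start lever was then swung to its fully-on stop, with the arm clear and nothing else seen to have moved.

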